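# Wedge a gel-casting plate level and hold it

### The arm

A 7-joint arm with a two-finger parallel gripper is mounted at the origin on a cart in front of the work surface, level with it; the furniture and walls round the work are solid. World frame = base frame: x ahead of the robot, y to its left, z up, the work surface at z = 0. Lengths are in mm, angles in rad, forces in N, time in s.
With the tool pointing down it reaches from about 400 to 850 mm from the base axis. Payload 4.5 kg.
Tool frame: the origin (TCP) lies on the centre line of the jaws, within the pads' length; the fingertips stand 22 mm ahead of it and the grasp point (between the pads) lies 3 mm ahead of it; z points along the fingers, y is the line along which they close (so a half turn about z gives the same grasp; the last joint's range is limited). The gripper opens to 88 mm and grips with 3 to 60 N. Pads are 18 mm wide; open, the fingers measure 123 mm over their backs; the gripper's body (75 mm by 187 mm) begins 45 mm behind the grasp point.
Start: joints at [-1.138, 0.689, -0.195, 1.565, 0.157, 0.902, -0.215], TCP at [242.679, 575.987, 238.943] pointing down, gripper open.
Joint ranges: [-3.01, 3.01], [-0.46, 2.08], [-1.47, 1.51], [0.13, 2.56], [-1, 4.14], [0.04, 2.09], [-2.66, 2.66]. Speed limits (rad/s): [2.57, 2.57, 3.14, 3.14, 3.14, 3.14, 3.14].

### API

Orientations are given as a unit quaternion [w, x, y, z].
In Python, from workcell import move_pose, move_l, move_j, move_gripper, hold, ik, capture, Unreachable, finish_job, read_clock, read_joint_positions, read_joint_velocities, read_tau, read_tcp_pos, read_orientation, read_force, read_ft_torque, read_width, read_gripper_force gives the robot as it stands. The module is installed in compiled form; this text tells all that it offers. Calls block until the motion is done:
- move_pose(position, orientation): joint-space move of the TCP to a pose.
- move_l(position, orientation=None, velocity=150, contact_N=None): straight line of the TCP; orientation=None keeps the orientation; velocity is the mean speed in mm/s. With contact_N (N) it stops when the force on the tool has changed by that much, and returns True; else False.
- move_j(angles): joint-space move.
- move_gripper(opening): finger opening in mm; the grip force is fixed at half the most; returns when the fingers have stopped.
- hold(seconds).
- ik(position, orientation): joint angles nearest the present ones, or None.
- capture(name): name is "side" or "top" or "wrist"; returns a dict with "img" (400x640x3 uint8, red, green, blue), "mtx" (3x3 intrinsics, pixels), "rvec" (rotation vector, rad) and "tvec" (3), from world to camera coordinates, as OpenCV has them. Camera axes: x right, y down, z forward; pixel columns grow to the right and rows downward; lengths in mm; the calibration is good to about 2 mm. A picture is of the moment at which its call begins. There is no depth.
A pose or a line that the arm cannot do raises Unreachable and nothing moves.
- finish_job(): hands the job in; it is judged then, once.
Readings, each from a call of its own:
- read_clock(): time.
- read_joint_positions(): joint angles.
- read_joint_velocities(): joint speeds.
- read_tau(): joint torques, N m.
- read_tcp_pos(): TCP position.
- read_orientation(): TCP orientation.
- read_force(): force on the tool from outside, world axes, zero at the start.
- read_ft_torque(): the same for the moment, N m.
- read_width(): finger opening in mm.
- read_gripper_force(): force on a finger pad.
Only numpy, scipy, OpenCV 4.12 (cv2) and the standard library are available. Lean on these libraries where they do the work, as an engineer would, in place of code of your own. Each camera call takes 0.05 s, during which the arm holds its last target. There are 200 camera calls.

### The job

Pick up the orange levelling wedge by its upright fin, lay it flat in the guide channel at the open front of the grey metal casting platform, thin end first, and push it under the white plate's front lip until the lip just lifts off its rest pads and the plate is level: about 4 mm of lift, no more than 6. Finish while still gripping the wedge there, with the plate resting on it. Do not touch the plate with the gripper, never raise its lip by as much as 10 mm, and leave the pipette, marker, forceps and tape roll where they are.

Things in the scene. Friction and masses are not known exactly. Their poses are not given: they have to be found in the camera images.
- platform: Fixed grey metal slab, 260 x 130 mm (x, y), top face (= channel floor) 8 mm above the worktop, x from -120 to +140 mm. Origin: on the worktop under the plate's lip, on the channel's centre line. x points along the channel from its open front to the hinge.
- channel (a point): Point on the channel floor, centre line, 40 mm in front of the lip (platform x = -40 mm), same axes as the platform. White guide rails 8 mm high leave a channel 32 mm wide from platform x = -70 to +55 mm, flaring outwards in front of that to x = -94 mm. It is open above up to the lip, so the wedge can be lowered in. Rest pads stand beside it at x = 0, y = +-42 mm.
- plate: White plate, 130 x 100 mm, with a clear tray and blue comb (top about 65 mm above the worktop), 0.5 to 1 kg, hinged at the back. Origin: on the hinge axis, platform x = +125 mm, 30 mm above the worktop. At rest it droops 0.032 rad to the front, lip on the pads (this frame reads untilted then); it swings up freely, held down by weight only. Raising the lip 4 mm (0.032 rad) makes it level.
- lip (a point): Lowest point of the plate's front lip (a round steel bar of 4 mm radius along y), on the channel's centre line. At rest 19 mm above the worktop, 11 mm above the channel floor; plate level: 23 mm above the worktop.
- wedge: Orange wedge, loose, 0.1 kg, 94 x 24 mm (x, y), 69 mm high with its fin. Origin: on its flat underside, under the fin's centre. x points to the thin nose, 5 mm thick at x = +82 mm; the top rises 1 in 5 to 19 mm at x = +12 mm, then is level to x = -12 mm, under the fin. Flat on the channel floor it meets the lip when the fin's centre is 52 mm before the lip; 4 mm of lift comes at about 32 mm.
- wedge_grip (a point): Grasp point of the wedge: 47 mm above its underside, straight above its origin, same axes. The upright fin there is 24 mm long (x), 16 mm thick (y), from 19 to 69 mm above the underside. Grasp from above, fingers closing across the thickness (y).
- tape_roll: Bystander: brown tape roll standing upright, 36 mm across, 46 mm high; origin at its underside. It stands on one side of the platform, the wedge on the other; they may be swapped.
- pipette: Bystander: pipette lying on its side, 225 x 44 x 25 mm, long along its y; origin at its underside.
- marker: Bystander: felt marker with a blue cap lying flat, 135 mm long (y), 12 mm thick; origin at its underside.
- forceps: Bystander: steel forceps lying flat, 130 mm long (y), 17 mm wide, 8 mm high; origin at the underside.
Mind the look-alikes: they are no part of the job. There is more than one size of the wedge; the job needs the largest.

How it is judged (in metres and radians):
On the way, in this order (a step that is already met when the one before it is completed fails the run):
1. the wedge lies flat in the guide channel, its nose between the rails or just past the lip (y of wedge_grip in the frame of platform between -0.008 and 0.008 m and z of wedge_grip in the frame of platform below 0.06 m and angle between wedge_grip's own z axis and vertical below 0.15 rad and angle between the x axis of wedge_grip and the x axis of platform, either way round below 0.2 rad and x of wedge_grip in the frame of platform between -0.13 and -0.03 m), for 0.1 s.
2. the wedge lifts the plate's lip 2 mm or more off its pads (z of lip in the frame of platform above 0.021 m and contact force between plate and wedge above 0.3 N), for 0.2 s.
At the end, for the whole second after the job is handed in: The lip is 2 to 6 mm above its rest height and carried by the wedge (over 0.5 N); the wedge lies flat in the channel (within 5 mm of the floor, 8 mm of the centre line, 0.15 rad tilt, 0.2 rad yaw), still gripped (over 2 N) and at rest; the gripper does not touch the plate (y of wedge_grip in the frame of platform between -0.008 and 0.008 m and z of wedge_grip in the frame of platform below 0.06 m and angle between wedge_grip's own z axis and vertical below 0.15 rad and angle between the x axis of wedge_grip and the x axis of platform, either way round below 0.2 rad and x of wedge_grip in the frame of platform above -0.06 m and z of lip in the frame of platform between 0.021 and 0.025 m and contact force between plate and wedge above 0.5 N and contact force between the fingers and wedge above 2 N and contact force between each of the fingers, the arm and plate below 0.5 N and linear speed of wedge below 0.02 m/s); the arm keeps its last pose, push and grip.
It fails at once if the plate's lip is raised 10 mm or more above its resting height (z of lip in the frame of platform above 0.029 m).
It fails at once if the gripper or arm pushes on the plate (contact force between any of the fingers, the arm and plate above 3 N).
It fails at once if the pipette, marker, forceps or tape roll is moved more than 30 mm (distance of any of pipette, marker, forceps, tape_roll from where it was at the start of the episode above 0.03 m).
It also fails if it takes over 48 s, if anything falls off the work surface, if the arm or the gripper's body presses on something with over 40 N, if the wrist force passes 120 N, or if a joint passes its speed limit or range.

## Working session

There is one attempt and no reset: what is moved stays moved. The work goes in short steps, each a Python script; the robot and the scene stay as the last script left them, time stands still between calls to the robot, and variables do not carry over. Pictures are saved under pics/ and viewed, at most 10 in all, crops included, and the job is handed in when it is done.

```bash
mkdir -p pics; cat > h.py <<'E'
import numpy as np, cv2, pickle
from workcell import *
def snap(n,f):
    c=capture(n); pickle.dump(c,open(f'pics/{f}.pkl','wb')); cv2.imwrite(f'pics/{f}.png',c['img'][:,:,::-1]); return c
def load(f): return pickle.load(open(f'pics/{f}.pkl','rb'))
def ray(c,uv,z):
    R=cv2.Rodrigues(np.array(c['rvec'],float))[0]; t=np.array(c['tvec'],float).ravel()
    o=-R.T@t; d=R.T@np.linalg.inv(c['mtx'])@np.array([uv[0],uv[1],1.]); return o+d*(z-o[2])/d[2]
def proj(c,P): return cv2.projectPoints(np.array(P,float).reshape(-1,3),np.array(c['rvec'],float),np.array(c['tvec'],float),np.array(c['mtx'],float),None)[0].reshape(-1,2)
E
python3 - <<'E'
from h import *
a=snap('top','t0');b=snap('side','s0')
for c in(a,b):
    R=cv2.Rodrigues(np.array(c['rvec'],float))[0];print(-R.T@np.array(c['tvec']).ravel(),c['mtx'][0])
print(read_orientation(),read_width(),read_clock())
E
```

```text
[ 372.41209706    2.63268026 1019.43702548] [413.35180667   0.         318.88332303]
[468.29349951 663.09917375 645.9507641 ] [365.26020156   0.         312.01494292]
[-8.70494698e-05  1.98032303e-01  9.80195163e-01 -8.01463958e-04] 88.0744876900558 0.1
```

View pics/t0.png

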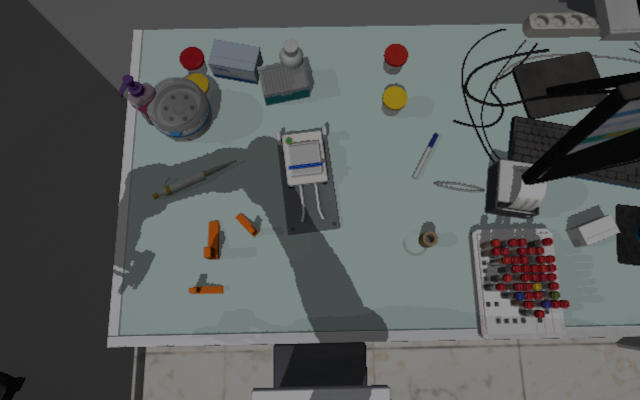

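View pics/s0.png

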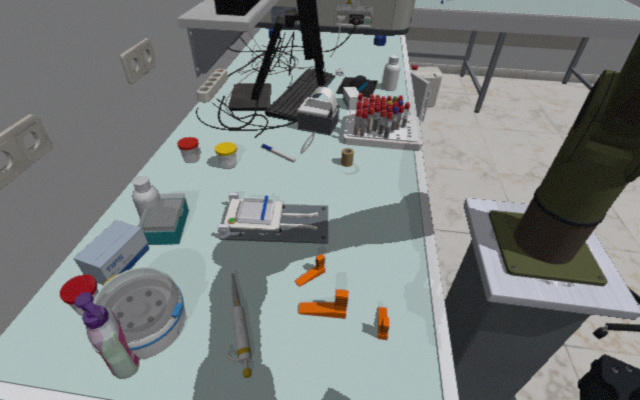

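The top view shows the platform around (308,185), open front facing the robot. The biggest wedge is at (213,240) with its fin near (211,252). The two smaller ones are at (246,224) and (207,290). I'll enlarge both areas.

```bash
python3 - <<'E'
from h import *
c=load('t0')['img'][:,:,::-1]; s=load('s0')['img'][:,:,::-1]
A=cv2.resize(c[120:240,270:350],None,fx=5,fy=5,interpolation=3)
B=cv2.resize(c[205:265,190:270],None,fx=5,fy=5,interpolation=3)
C=cv2.resize(s[275:335,280:360],None,fx=5,fy=5,interpolation=3)
cv2.imwrite('pics/c1.png',np.hstack([A,np.vstack([B,C])]))
E
```

```text
(no output)
```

View pics/c1.png

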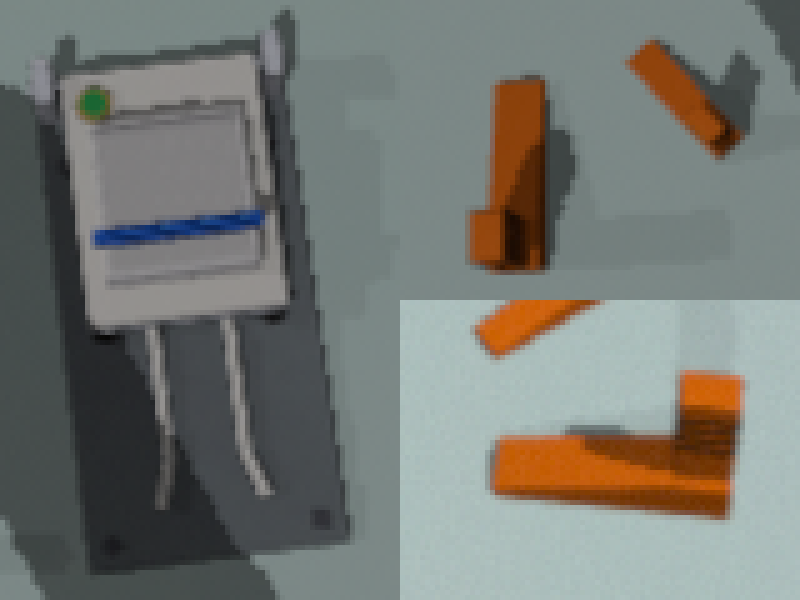

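```bash
cat >> h.py <<'E'
from scipy.optimize import least_squares
def fit(obs,x0):
    # obs: list of (cam, uv, local xyz); x0=(x,y,yaw) on worktop
    def f(p):
        r=[];cs,sn=np.cos(p[2]),np.sin(p[2])
        for c,uv,l in obs:
            r.append(proj(c,[p[0]+cs*l[0]-sn*l[1],p[1]+sn*l[0]+cs*l[1],l[2]])[0]-uv)
        return np.ravel(r)
    s=least_squares(f,x0,x_scale=[1,1,.01],loss='soft_l1'); return s.x,f(s.x).reshape(-1,2).round(1)
E
python3 - <<'E'
from h import *
t=load('t0');s=load('s0')
A=lambda X,Y:np.array([270+X/5-.4,120+Y/5-.4]);B=lambda X,Y:np.array([190+(X-400)/5-.4,205+Y/5-.4]);C=lambda X,Y:np.array([280+(X-400)/5-.4,275+(Y-300)/5-.4])
obs=[(t,B(470,210),(12,8,69)),(t,B(505,210),(12,-8,69)),(t,B(505,266),(-12,-8,69)),(t,B(471,264),(-12,8,69)),
(t,B(496,82),(82,12,5)),(t,B(545,79),(82,-12,5)),(t,B(546,269),(-12,-12,19)),
(s,C(497,438),(82,-12,5)),(s,C(493,492),(82,12,5)),(s,C(681,372),(12,-8,69)),(s,C(745,376),(-12,-8,69)),(s,C(742,410),(-12,8,69)),(s,C(681,405),(12,8,69)),(s,C(728,517),(-12,12,0))]
for k in(obs,obs[:7],obs[7:]):
    p,r=fit(k,(240,250,0));print(p,r.tolist())
obs=[(t,A(91,574),(-120,65,8)),(t,A(350,538),(-120,-65,8)),(t,A(165,438),(-70,18,16)),(t,A(244,438),(-70,-18,16)),(t,A(160,508),(-94,26,16)),(t,A(268,492),(-94,-26,16))]
p,r=fit(obs,(400,30,0));print(p,r.tolist())
x,y,w=p;cs,sn=np.cos(w),np.sin(w)
for l in [(140,65,8),(140,-65,8),(-70,16,16),(0,50,20),(0,-50,20)]:
    print(l,((proj(t,[x+cs*l[0]-sn*l[1],y+sn*l[0]+cs*l[1],l[2]])[0]-[270,120]+.4)*5).round(0))
E
```

```text
[4.61842222e+02 2.54629424e+02 4.79210590e-02] [[0.2, 0.1], [0.2, -0.4], [0.4, -1.1], [0.1, -0.2], [0.1, 0.3], [0.0, 0.2], [-0.9, -0.2], [0.6, 0.4], [-0.1, -0.0], [0.0, -0.5], [-0.0, -0.2], [0.4, 0.2], [-0.4, 0.0], [0.3, 0.9]]
[4.61480867e+02 2.54820970e+02 4.67154581e-02] [[0.2, 0.3], [0.1, -0.2], [0.3, -0.9], [0.0, -0.0], [0.1, 0.4], [-0.0, 0.4], [-1.0, -0.0]]
[4.62076563e+02 2.54420073e+02 4.94518574e-02] [[0.5, 0.3], [-0.2, -0.1], [-0.1, -0.6], [-0.2, -0.3], [0.3, 0.1], [-0.5, -0.1], [0.2, 0.8]]
[6.34618876e+02 2.53931029e+01 1.21117794e-01] [[-0.3, -0.6], [0.2, -0.8], [1.1, 3.6], [-0.3, 1.6], [0.1, -0.5], [-0.5, -0.2]]
(140, 65, 8) [27. 77.]
(140, -65, 8) [275.  44.]
(-70, 16, 16) [174. 455.]
(0, 50, 20) [ 88. 327.]
(0, -50, 20) [286. 299.]
```

```bash
python3 - <<'E'
from h import *
q=lambda p:[0,np.cos(p/2),np.sin(p/2),0]
for p in(.048,.048+np.pi,.048-np.pi): print(p,[None if j is None else np.round(j,2) for j in(ik([462,254.5,200],q(p)),ik([603,21.5,52],q(p+.073)))])
p=.048+np.pi
move_pose([462,254.5,200],q(p))
w=snap('wrist','w0'); print(read_tcp_pos(),read_clock(),read_orientation())
cv2.imwrite('pics/w0.png',w['img'][:,:,::-1])
E
```

```text
0.048 [array([-0.87,  0.67,  0.47,  1.92, -0.47,  0.66, -1.64]), array([-0.26,  0.95,  0.26,  1.77, -0.46,  0.49, -1.13])]
3.189592653589793 [array([-0.38,  0.63, -0.35,  1.9 ,  0.33,  0.67,  0.7 ]), array([ 0.11,  0.95, -0.4 ,  1.75,  0.61,  0.57,  1.03])]
-3.093592653589793 [array([-0.38,  0.63, -0.35,  1.9 ,  0.33,  0.67,  0.7 ]), array([ 0.11,  0.95, -0.4 ,  1.75,  0.61,  0.57,  1.03])]
[461.59911676 256.28518892 200.1942569 ] 1.6 [ 1.42960952e-04 -2.50963659e-02  9.99684784e-01  6.96037478e-04]
```

View pics/w0.png

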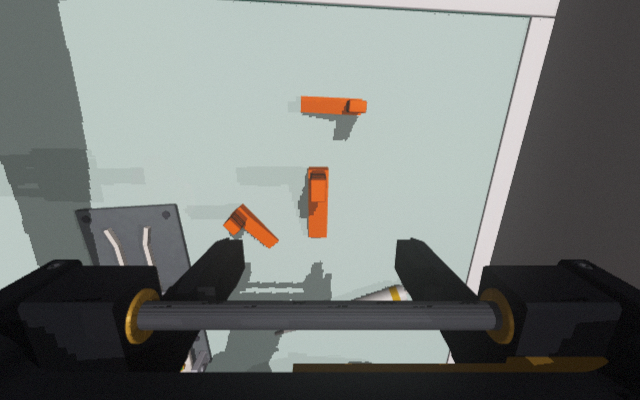

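The wrist view shows the large wedge at (318,200), fin at (318,185), nose at (317,237). The platform's open front and rails are at (130,240). I'll crop both to refine.

```bash
python3 - <<'E'
from h import *
i=load('w0')['img'][:,:,::-1]
A=cv2.resize(i[160:245,290:345],None,fx=6,fy=6,interpolation=3)
B=cv2.resize(i[195:280,70:195],None,fx=3.6,fy=6,interpolation=3)
B=cv2.resize(i[195:280,70:195],None,fx=3,fy=6,interpolation=3)
cv2.imwrite('pics/c2.png',np.hstack([A,B])); print(A.shape,B.shape)
E
```

```text
(510, 330, 3) (510, 375, 3)
```

View pics/c2.png

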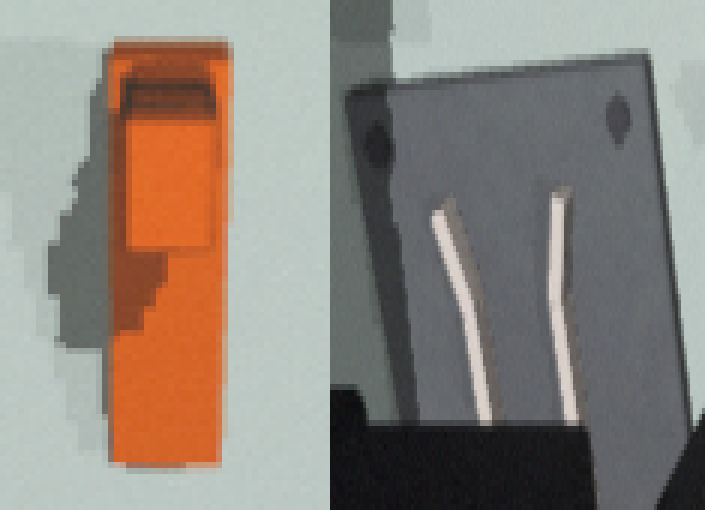

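```bash
python3 - <<'E'
from h import *
w=load('w0')
A=lambda X,Y:np.array([290+X/6-.4,160+Y/6-.4]);B=lambda X,Y:np.array([70+(X-330)/3-.3,195+Y/6-.4])
obs=[(w,A(127,117),(-12,-8,69)),(w,A(212,118),(-12,8,69)),(w,A(127,248),(12,-8,69)),(w,A(212,249),(12,8,69)),(w,A(110,467),(82,-12,5)),(w,A(221,467),(82,12,5)),(w,A(109,39),(-12,-12,0)),(w,A(232,39),(-12,12,0))]
p,r=fit(obs,(462,254.5,.048));print(p,r.tolist())
obs=[(w,B(345,93),(-120,-65,8)),(w,B(649,53),(-120,65,8)),(w,B(558,198),(-94,26,16)),(w,B(440,213),(-94,-26,16)),(w,B(555,303),(-70,18,16)),(w,B(466,303),(-70,-18,16))]
p,r=fit(obs,(634.6,25.4,.121));print(p,r.tolist())
E
```

```text
[4.62138927e+02 2.54133517e+02 3.56135523e-02] [[-0.8, -0.0], [0.9, 0.0], [-0.9, 0.8], [0.4, 0.8], [0.3, -0.9], [-0.1, -0.7], [0.7, -0.3], [-0.5, -0.1]]
[6.32517947e+02 2.37039302e+01 1.05742434e-01] [[-0.5, -0.3], [-0.7, 0.8], [0.6, -0.3], [-0.5, -0.6], [0.0, -0.4], [2.3, 1.1]]
```

```bash
cat >> h.py <<'E'
q=lambda p:[0,np.cos(p/2),np.sin(p/2),0]
E
python3 - <<'E'
from h import *
o=q(.044+np.pi)
print(read_tcp_pos())
move_gripper(50)
move_l([462,254.3,110],o); hold(.3); print(read_tcp_pos())
print(move_l([462,254.3,50],o,80,contact_N=8)); print(read_tcp_pos(),read_force())
move_gripper(0); hold(.2); print(read_width(),read_gripper_force(),read_tcp_pos(),read_force())
move_l([462,254.3,140],o,120); hold(.2)
print(read_width(),read_tcp_pos(),read_force(),read_clock())
# transit above the channel front
x,y,w=633.8,24.8,.116
d=np.array([np.cos(w),np.sin(w)]); P=np.array([x,y])-100*d
print(P)
move_l([*P,140],q(w+np.pi),200); hold(.3)
print(read_tcp_pos(),read_orientation(),read_clock())
snap('top','t1');snap('side','s1')
T=load('t1')['img'][:,:,::-1];S=load('s1')['img'][:,:,::-1]
cv2.imwrite('pics/c3.png',np.hstack([cv2.resize(T[120:240,270:350],None,fx=5,fy=5,interpolation=3),cv2.resize(S[160:280,200:340],None,fx=400/140,fy=5,interpolation=3)]))
E
```

```text
[461.59911676 256.28518892 200.1942569 ]
[462.36983809 254.44921224 110.63873602]
False
[462.21525222 254.47614532  50.25701655] [ 0.10114352  0.10936811 -1.17756461]
15.523784296719686 29.981920206919312 [462.06100604 254.3648276   50.11413075] [-0.15178684  1.11027804  1.77585696]
15.529387053677608 [461.57166218 254.07410237 139.2870645 ] [ 0.77000043  0.68144222 -1.57154286] 6.1667
[534.47204591  13.22599744]
[534.37970843  13.8426614  140.01290573] [-2.72574943e-05 -5.84937316e-02  9.98287773e-01  7.54212539e-05] 7.875
```

View pics/c3.png

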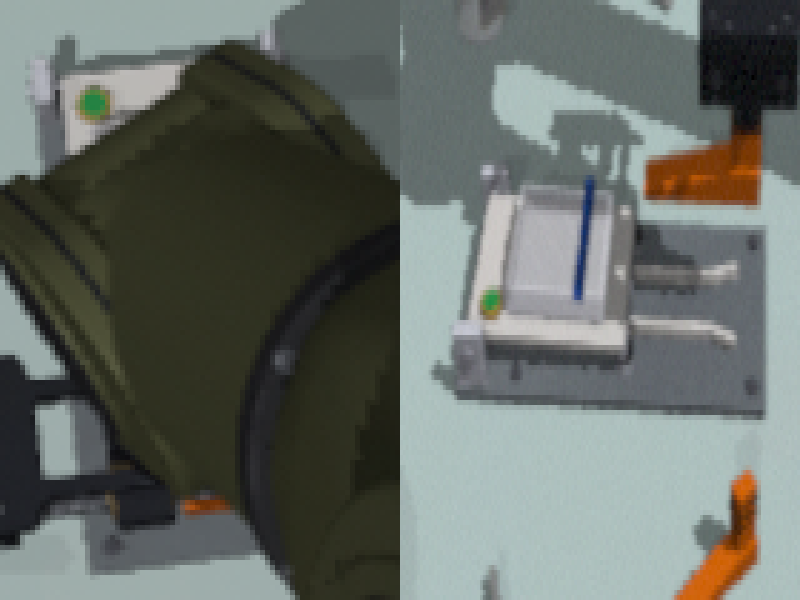

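The wedge is held level over the channel's front: nose at (650,180), platform front corners at (766,226) and (766,412), rail ends at (735,268) and (733,338) in the crop. I'll fit the platform across all three cameras.

```bash
python3 - <<'E'
from h import *
t=load('t0');w=load('w0');s=load('s1')
A=lambda X,Y:np.array([270+X/5-.4,120+Y/5-.4]);B=lambda X,Y:np.array([70+(X-330)/3-.3,195+Y/6-.4]);C=lambda X,Y:np.array([200+(X-400)*.35-.3,160+Y/5-.4])
a=[(t,A(91,574),(-120,65,8)),(t,A(350,538),(-120,-65,8)),(t,A(160,508),(-94,26,16)),(t,A(268,492),(-94,-26,16)),(t,A(152,330),(-4,18,16)),(t,A(229,320),(-4,-18,16))]
b=[(w,B(345,93),(-120,-65,8)),(w,B(649,53),(-120,65,8)),(w,B(558,198),(-94,26,16)),(w,B(440,213),(-94,-26,16))]
c=[(s,C(766,226),(-120,-65,8)),(s,C(766,411),(-120,65,8)),(s,C(735,266),(-94,-26,16)),(s,C(733,337),(-94,26,16)),(s,C(455,395),(140,65,8))]
for k in(a,b,c,a+c,a+b+c):
    p,r=fit(k,(634,25,.12));print(p,r.tolist())
    print(' fin at -100:',p[:2]-100*np.array([np.cos(p[2]),np.sin(p[2])]))
E
```

```text
[6.33366324e+02 2.45468981e+01 1.16503524e-01] [[-0.2, -0.2], [0.3, -0.1], [0.3, -0.0], [-0.3, 0.4], [0.5, -0.1], [-0.7, 0.1]]
 fin at -100: [534.04421049  12.92288297]
[6.32492048e+02 2.49512996e+01 1.14051531e-01] [[-0.1, 0.2], [-0.5, 0.5], [0.9, -0.3], [-0.1, -0.4]]
 fin at -100: [533.14173093  13.57085629]
[6.33275148e+02 2.38506957e+01 1.20758488e-01] [[-0.4, 0.3], [0.0, -0.2], [0.4, -0.2], [0.9, 0.2], [-0.9, -0.1]]
 fin at -100: [534.00339277  11.80417503]
[6.33310286e+02 2.43733188e+01 1.18372796e-01] [[0.0, -0.1], [0.5, -0.2], [0.4, 0.0], [-0.2, 0.3], [0.6, -0.0], [-0.6, 0.1], [-0.4, 0.5], [-0.1, 0.0], [0.4, 0.0], [0.8, 0.4], [-1.0, -0.1]]
 fin at -100: [534.01007405  12.56366404]
[6.32899842e+02 2.46484357e+01 1.15064676e-01] [[-0.3, -0.0], [0.2, 0.1], [0.2, 0.2], [-0.4, 0.6], [0.4, 0.1], [-0.7, 0.2], [-0.4, 0.5], [-0.9, 0.8], [0.6, -0.1], [-0.3, -0.1], [-0.2, 0.6], [-0.0, 0.2], [0.6, 0.2], [0.9, 0.6], [-0.9, -0.1]]
 fin at -100: [533.56110581  13.16734195]
```

```bash
python3 - <<'E'
from h import *
x,y,w=633.2,24.5,.1175
d=np.array([np.cos(w),np.sin(w)]); o=q(w+np.pi); P=lambda s:np.array([x,y])+s*d
move_l([*P(-100),75],o,100); hold(.3); f0=read_force(); print(read_tcp_pos(),f0)
print(move_l([*P(-100),57.5],o,25,contact_N=8)); hold(.3)
z=read_tcp_pos()[2]; print(read_tcp_pos(),read_force()-f0,read_width())
z=min(max(z,57.5),59.5)
for s in(-80,-60,-50):
    c=move_l([*P(s),z],o,40,contact_N=25); hold(.15); print(s,c,read_tcp_pos(),(read_force()-f0).round(2),P(s))
    if c: break
snap('side','s2'); print(read_clock())
S=load('s2')['img'][:,:,::-1]
cv2.imwrite('pics/c4.png',cv2.resize(S[170:260,200:340],None,fx=5.5,fy=5.5,interpolation=3))
E
```

```text
[534.20040783  12.7883851   75.44814888] [ 0.67045247 -0.51047063 -0.43053832]
True
[533.54882416  12.83434985  58.01370207] [-1.56690917  0.79624259  5.93171095] 15.639289570174787
-80 False [553.63415313  15.12446479  58.06743213] [-2.27 -0.57  4.76] [553.75161492  15.12161487]
-60 False [573.09660403  17.25643005  58.07343775] [-3.79  0.96  5.78] [573.61371119  17.46621115]
-50 False [581.50452619  18.21277233  58.06026196] [-7.    0.29  9.47] [583.54475932  18.63850929]
12.2583
```

View pics/c4.png

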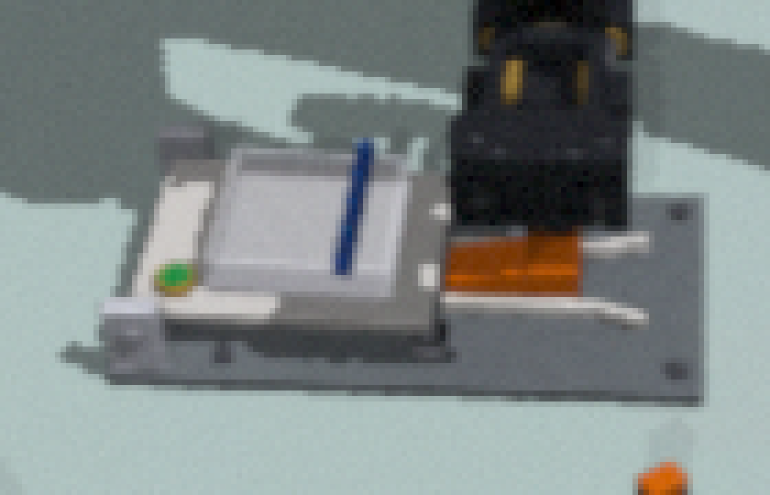

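The wedge lies in the channel between the rails, its nose under the lip, and the forces are rising right at the expected contact point. I'll push in small steps, tracking the actual TCP.

```bash
python3 - <<'E'
from h import *
x,y,w=633.2,24.5,.1175
d=np.array([np.cos(w),np.sin(w)]); o=q(w+np.pi); P=lambda s:np.array([x,y])+s*d
act=lambda:(np.array(read_tcp_pos()[:2])-[x,y])@d
s=-50
while act()<-33 and s<-26:
    s=min(s+3,-26) if act()<-36 else s+1
    c=move_l([*P(s),58],o,20,contact_N=25); hold(.15)
    print(s,c,round(act(),2),read_tcp_pos().round(1),read_force().round(1),round(read_width(),2))
    if c: break
hold(.4); print(act(),read_clock(),read_gripper_force())
snap('side','s3')
S=load('s3')['img'][:,:,::-1]
cv2.imwrite('pics/c5.png',np.hstack([cv2.resize(load(k)['img'][170:260,200:320,::-1],None,fx=3.3,fy=5.5,interpolation=3) for k in('s2','s3')]))
E
```

```text
-47 False -52.08 [581.5  18.2  58. ] [-11.4  -0.3  15. ] 15.82
-44 False -51.89 [581.7  18.2  58. ] [-16.7  -0.1  20.6] 15.88
-41 False -51.46 [582.1  18.2  57.9] [-21.5  -0.8  24.5] 15.52
-38 False -49.96 [583.6  18.2  57.8] [-23.9  -1.4  26.6] 15.78
-35 False -47.26 [586.3  18.4  57.7] [-24.9  -1.8  27.6] 15.94
-32 False -44.17 [589.4  18.6  57.7] [-25.1  -2.5  26.1] 15.68
-29 False -40.99 [592.6  18.9  57.7] [-24.3  -1.7  26.6] 15.41
-26 False -37.92 [595.6  19.1  57.6] [-23.7  -2.3  26.4] 16.09
-37.918030212308224 16.2583 29.99446757370606
```

View pics/c5.png

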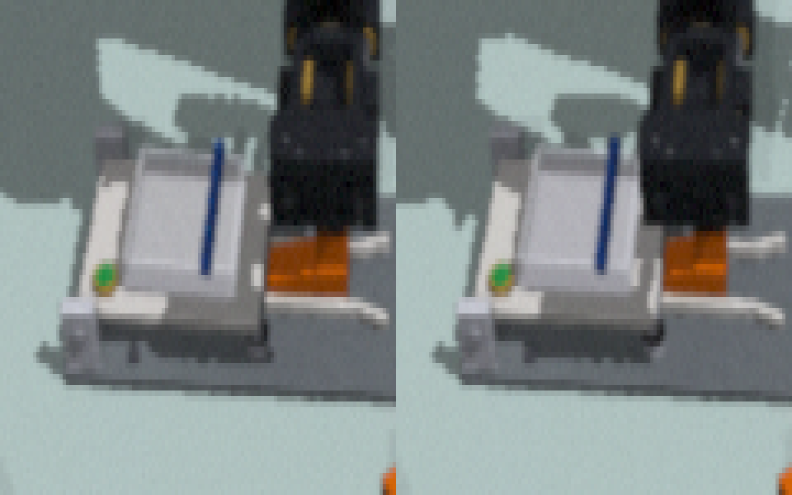

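```bash
python3 - <<'E'
from h import *
x,y,w=633.2,24.5,.1175
d=np.array([np.cos(w),np.sin(w)]); o=q(w+np.pi); P=lambda s:np.array([x,y])+s*d
act=lambda:(np.array(read_tcp_pos()[:2])-[x,y])@d
s=-26
while act()<-33 and s<-18:
    s+=2 if act()<-35 else 1
    c=move_l([*P(s),58],o,20,contact_N=25); hold(.15)
    print(s,c,round(act(),2),read_tcp_pos().round(1),read_force().round(1),round(read_width(),2))
    if c: break
hold(.5); print(act(),read_clock(),read_gripper_force(),read_orientation())
snap('side','s4')
cv2.imwrite('pics/c6.png',np.vstack([cv2.resize(load(k)['img'][200:246,215:325,::-1],None,fx=6.3,fy=6.3,interpolation=3) for k in('s2','s4')]))
E
```

```text
-24 False -35.92 [597.6  19.4  57.6] [-24.5  -2.5  26.1] 15.7
-22 False -33.83 [599.7  19.6  57.6] [-23.4  -2.1  27.1] 15.69
-21 False -33.82 [599.7  19.6  57.6] [-25.8  -2.3  27.7] 16.08
-20 False -33.83 [599.7  19.6  57.6] [-27.9  -2.2  30.9] 15.45
-19 False -30.62 [602.9  19.9  57.6] [-23.3  -2.1  25.5] 15.85
-30.65730074909745 18.8083 30.002808419521898 [-0.01137458 -0.05886444  0.99819701 -0.00288443]
```

View pics/c6.png

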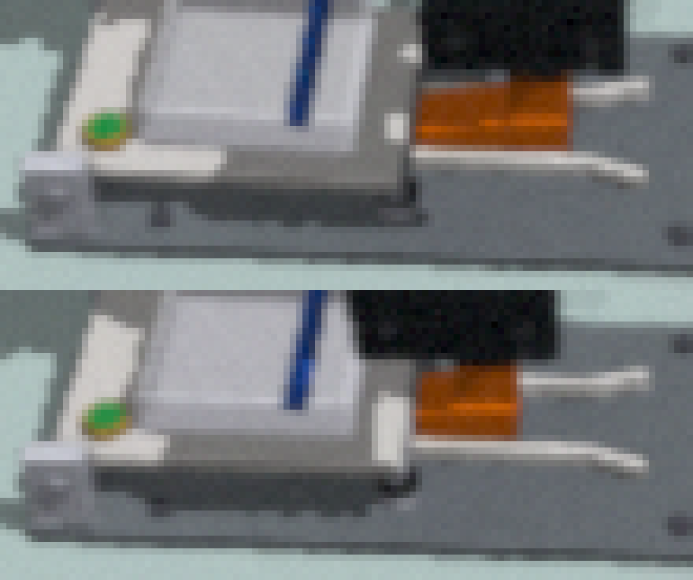

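```bash
python3 - <<'E'
from h import *
x,y,w=633.2,24.5,.1175
R=cv2.Rodrigues(np.array([0,0,w]))[0]
L=lambda l:R@np.array(l,float)+[x,y,0]
a,b=load('s2'),load('s4')
G=lambda c:cv2.cvtColor(c['img'],cv2.COLOR_RGB2GRAY).astype(np.float32)
# plate front-left part/tray: track blue bar vertical extents by intensity centroid
for k in('s2','s4'):
    i=load(k)['img'].astype(float); m=np.clip(i[...,2]-i[...,0]-40,0,None); m[:190]=0;m[245:]=0;m[:,:250]=0;m[:,285:]=0
    v,u=np.mgrid[:400,:640]; print(k,(m*u).sum()/m.sum(),(m*v).sum()/m.sum(),m.sum())
for th in(0.016,.032,.048):
    # bar at approx platform x=+35, z=58 rotates about hinge (125,30)
    def rot(X,Z,t): dx,dz=X-125,Z-30; return 125+dx*np.cos(t)+dz*np.sin(t), 30-dx*np.sin(t)+dz*np.cos(t)
    X,Z=rot(40,55,th); print(th*125,proj(b,L((X,0,Z)))-proj(b,L((40,0,55))))
print('bar px',proj(b,L((40,0,55))))
for s in(-34,-30.65,-28): print(s,((proj(b,[L((s-12,12,8)),L((s-12,12,27)),L((s-12,-12,27))])-[215,200]+.4)*6.3+[0,290]).round(0).tolist())
E
```

```text
s2 263.81119885139987 206.82412060301507 1393.0
s4 263.1992252351965 207.8705035971223 1807.0
2.0 [[-0.21183921 -0.423551  ]]
4.0 [[-0.43286275 -0.84613614]]
6.0 [[-0.66303808 -1.26763729]]
bar px [[262.18668105 206.7093624 ]]
-34 [[523.0, 451.0], [523.0, 416.0], [526.0, 374.0]]
-30.65 [[515.0, 451.0], [514.0, 416.0], [518.0, 373.0]]
-28 [[508.0, 450.0], [507.0, 415.0], [511.0, 373.0]]
```

```bash
python3 - <<'E'
from h import *
G=lambda k:cv2.GaussianBlur(cv2.cvtColor(load(k)['img'],cv2.COLOR_RGB2GRAY),(0,0),.8).astype(np.float32)
def ecc(k0,k1,r):
    u0,u1,v0,v1=r;W=np.float32([[1,0,0],[0,1,0]])
    t=G(k0)[v0:v1,u0:u1];i=G(k1)
    W[:,2]=[u0,v0]
    try: cc,W=cv2.findTransformECC(t,i,W,cv2.MOTION_TRANSLATION,(3,200,1e-5),None,1); return cc.__round__(3),(W[:,2]-[u0,v0]).round(2)
    except cv2.error: return None
for k0 in('s2','s1','s0'):
    for n,r in dict(bar=(255,272,208,225),tray=(240,274,212,228),front=(262,285,205,232),static=(300,325,200,246),dot=(225,240,213,226)).items(): print(k0,n,ecc(k0,'s4',r),ecc(k0,'s3',r))
E
```

```text
s2 bar (0.977, array([-0.59, -0.52])) (0.992, array([-0.29, -0.44]))
s2 tray (0.834, array([-0.5 , -1.14])) (0.858, array([-0.26, -0.65]))
s2 front (0.679, array([-0.95,  0.99])) (0.806, array([-0.33,  0.61]))
s2 static (0.951, array([-10.49,  -0.23])) (0.956, array([-6.9 , -0.14]))
s2 dot (0.989, array([-0.05, -0.23])) (0.997, array([ 0.01, -0.1 ]))
s1 bar (0.926, array([-0.46, -1.27])) (0.953, array([-0.11, -1.43]))
s1 tray (0.565, array([ 0.28, -5.42])) (0.658, array([ 1.11, -7.27]))
s1 front (0.591, array([-0.51, -1.05])) (0.717, array([-0.  , -1.26]))
s1 static (0.815, array([2.56, 0.09])) (0.638, array([3.02, 0.13]))
s1 dot (0.99, array([-0.04, -0.24])) (0.998, array([ 0.01, -0.08]))
s0 bar (0.917, array([-0.5 , -1.37])) (0.964, array([-0.08, -1.6 ]))
s0 tray (0.395, array([-0.29, -4.41])) (0.55, array([ 0.3 , -5.51]))
s0 front (0.442, array([-1.01,  1.02])) (0.51, array([-1.22,  0.85]))
s0 static (0.749, array([ 3.1 , -0.82])) (0.526, array([ 4.22, -0.75]))
s0 dot (0.989, array([-0.05, -0.24])) (0.998, array([ 0.01, -0.1 ]))
```

Fin position is about -31 mm. The lift looks like 4–5 mm, but the hand is tilted 0.023 rad by stored push, so the tail may be slightly raised. I'll ease the stored push back gradually.

```bash
python3 - <<'E'
from h import *
x,y,w=633.2,24.5,.1175
d=np.array([np.cos(w),np.sin(w)]); o=q(w+np.pi); P=lambda s:np.array([x,y])+s*d
act=lambda:(np.array(read_tcp_pos()[:2])-[x,y])@d
for s in(-21,-23,-25,-27,-29):
    move_l([*P(s),58],o,20); hold(.15)
    print(s,round(act(),2),read_tcp_pos().round(2),read_force().round(1),-2*read_orientation()[0].round(4))
    if read_force()[0]>-5: break
snap('side','s5');print(read_clock())
G=lambda k:cv2.GaussianBlur(cv2.cvtColor(load(k)['img'],cv2.COLOR_RGB2GRAY),(0,0),.8).astype(np.float32)
for n,r in dict(bar=(255,272,208,225),tray=(240,274,212,228),dot=(225,240,213,226)).items():
    for k in('s3','s4','s5'):
        W=np.float32([[1,0,r[0]],[0,1,r[2]]]);cc,W=cv2.findTransformECC(G('s2')[r[2]:r[3],r[0]:r[1]],G(k),W,0,(3,200,1e-5),None,1);print(n,k,W[:,2]-[r[0],r[2]])
E
```

```text
-21 -30.61 [602.92  19.96  57.66] [-19.8  -2.4  22.2] 0.0188
-23 -30.62 [602.9   19.98  57.64] [-16.3  -2.9  17.8] 0.015
-25 -30.6 [602.92  19.96  57.67] [-11.3  -1.2  13.6] 0.011
-27 -30.6 [602.92  20.02  57.65] [-7.9 -2.   9.3] 0.0072
-29 -30.55 [602.96  20.06  57.68] [-4.7 -1.7  5.1] 0.0034
20.9083
bar s3 [-0.29466248 -0.44430542]
bar s4 [-0.58905029 -0.52032471]
bar s5 [-0.47686768 -0.77087402]
tray s3 [-0.25613403 -0.65386963]
tray s4 [-0.49534607 -1.14080811]
tray s5 [-0.39320374 -1.27519226]
dot s3 [ 0.01168823 -0.09681702]
dot s4 [-0.05441284 -0.22525024]
dot s5 [-0.03622437 -0.25108337]
```

The wedge is now flat (tilt 0.003 rad), and geometry and image both give about 4 mm of lift. Handing in.

```bash
python3 - <<'E'
from h import *
hold(.3); print(read_tcp_pos(),read_width(),read_gripper_force(),read_clock()); print(finish_job())
E
```

```text
[602.94085421  20.07910247  57.69577708] 15.465148844350034 30.000324812717736 21.2083
the job is handed in; nothing more can be done
None
```

I handed the job in at 21.2 s with the largest wedge flat in the channel, still gripped at 30 N, and the plate lip lifted about 4 mm by position and camera estimate; `finish_job` returned no pass or fail verdict.

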